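Fit the humidity cartridge and shut the tilt-out bin

ROBOT

A 6-joint arm with a two-finger parallel gripper is mounted at the origin on the work surface. World frame = base frame: x ahead of the robot, y to its left, z up, the work surface at z = 0. Lengths are in m, angles in degrees, forces in N, time in s.
With the tool pointing down it reaches from about 0.375 to 0.9 m from the base axis. Payload 3.1 kg.
Tool frame: the origin (TCP) lies between the finger pads; the fingertips stand 11 mm ahead of it and the grasp point (between the pads) lies 8 mm behind it; z points along the fingers, y is the line along which they close (so a half turn about z gives the same grasp; the last joint's range is limited). The gripper opens to 87 mm and grips with 3 to 60 N. Pads are 19 mm wide; open, the fingers measure 117 mm over their backs; the gripper's body (75 mm by 190 mm) begins 51 mm behind the grasp point.
Start: joints at [-75.143, 30.224, 82.088, -0, 67.689, -10.227], TCP at [0.265, -0.566, 0.234] pointing down, gripper open.
Joint ranges: [-176.69, 176.69], [-43.24, 126.21], [12.49, 139.97], [-82, 262], [0, 151.66], [-163.58, 163.58]. Speed limits (degrees/s): [159.86, 159.86, 180, 180, 180, 180].

INTERFACE

Orientations are given as a 3x3 rotation matrix whose columns are the frame's x, y, z axes.
In Python, from rig import bot, viewer, workorder, models gives the robot as it stands.
- The arm moves only by the shell command python3 -m jog 'ROWS'. ROWS is JSON, a list of rows, each a list of 7 numbers: the opening, from 0 (shut) to 1 (fully open), then the shift along the tool's x, y, z in m, then the turn, a rotation vector about the tool's x, y, z in degrees. In form: [[claw, x, y, z, ax, ay, az], ...]. A call has 1 to 20 rows; each row is the pose to reach, as a shift and turn from the pose commanded when the call began, along the tool's axes at that moment; what a row does not reach only later rows make up. A row lasts 1/8 s, in which the tool goes at most 62.5 mm and 10.7 degrees, less where a joint would pass 70% of its speed; a pose out of reach is approached as far as the arm can. A call with a gripper value outside its range is refused whole. The fingers move at their own pace and stop on an object; the grip force is fixed at half the most. Time passes only in rows, so rows that repeat a pose let the fingers close. It gives the time, the measured TCP pose, the force, the opening and the grip force at its end, in the units of the state.
- bot.read_state(): the state, without advancing time (a new reading comes with each control period).
- viewer.capture(name): name is "scene" or "top"; returns (picture, depth): 480x640x3 uint8, blue, green, red; 480x640 float32, m along the optical axis (not along the pixel's ray), 0 where there is no reading.
- viewer.camera_info(name): a dict with "fx", "fy", "cx", "cy" (pixels), "dist_coeffs" ([k1, k2, p1, p2, k3] as OpenCV has them; the pictures are not rectified), "world_to_cam" (4x4, takes a point from world to camera coordinates). Camera axes: x right, y down, z forward; pixel columns grow to the right and rows downward; lengths in m; the calibration is good to about 2 mm. A picture is of the moment at which its call begins. camera_info takes no time and is no camera call.
- workorder.hand_in(): hands the job in; it is judged then, once.
Trained networks look in the newest picture that a camera, given by its name, has taken for a name from the list of things; names that differ only in an ending like _2 or _b are one class to them, and where a whole thing is asked for, a point or a joint stands for the part that bears it (a point fixed in the world has none). Each returns a list of dicts, best first, with "p" (0 to 1); they miss things now and then, are a little off and sometimes report something else, mostly with a low value. They report only what shows in the picture. A call takes as long as a camera call. They do not tell look-alikes from the thing itself.
- models.outline_of(camera, thing): "mask" (480x640 bool, what is visible of it).
- models.tip_of(camera, thing): "xyz" ([x, y, z] in m, in world coordinates, good to about 4 mm: a listed point, or the origin of a listed thing).
The state is a dict: "time_s": time; "joint_positions": joint angles; "qvel": joint speeds; "tau": joint torques, N m; "position": TCP position; "tcp_rot": TCP orientation; "force": force on the tool from outside, world axes, zero at the start; "moment": the same for the moment, N m; "opening": opening from 0.0 (shut) to 1.0 (fully open); "grasp_force": force on a finger pad.
Only numpy, scipy, OpenCV 4.12 (cv2) and the standard library are available. Lean on these libraries where they do the work, as an engineer would, in place of code of your own. Each camera call takes 0.05 s, during which the arm holds its last target. There are 200 camera calls.

TASK

Plug the blue humidity cartridge, foot first, fully home into the orange socket inside the tilted-out white bin, then push the bin shut until its catch holds it. Leave everything else on the counter where it is.

Things in the scene. Friction and masses are not known exactly. Their poses are not given: they have to be found in the camera images.
- cartridge: Blue humidity cartridge, white patch on its grip, standing loose, about 90 g. Origin: centre of its foot; z up, x its thin way, y its wide way. Plug 24 (x) by 36 (y) mm, 30 mm tall, lowest 4 mm stepped in 2 mm a side; flange 34 by 46 mm at z 30 to 35 mm; grip 22 (x) by 36 (y) mm at z 35 to 70 mm. Fits the socket either way round (half turn about z).
- socket (a point): Centre of the mouth of the hole in the orange block (64 by 70 mm) in the bin. Turns with the bin: z out of the hole (upright when shut, leaning to the robot when open), x into the cabinet, y along its width. Hole 27 (x) by 39 (y) mm, 33 mm deep, 3 mm bevel; flange lands at 30 mm. Hinge line: parallel to y, 125 mm below the mouth along z, so pressing straight in does not turn the bin.
- bin_push (a point): Push point on the outer (robot side) face of the bin's white front panel, mid width, 27 mm below its top edge; axes as socket. In the socket's frame it is at x -40, y 0, z +25 mm: the panel is 8 mm thick, 176 mm wide and rises 52 mm above the mouth; the bin's other walls stay 20 mm below the mouth.
- bin (a joint): Tilt of the bin, rad: 0 shut, grows as its top leans out to the robot, stop at 0.8; starts at 0.5 to 0.7. Its stiff hinge (0.3 N m), 45 mm above the counter, keeps it where it is left. A sprung roller catch is met at about 0.08, passed at about 0.04 and then draws the bin to 0; pushing over it near the top takes about 9 N.
- cabinet: Wooden cabinet 180 deep (x) by 220 wide (y) by 250 mm tall, fixed; origin at the centre of its underside, x from front to back. Open front at x -90 mm, bin hinge at x -50, z 45 mm. Its top board (underside at 235 mm) stands over the shut bin: a cartridge not fully in strikes it.
- dosing_cup: Black plastic dosing cup, 58 mm wide, 55 mm tall, loose; origin at the centre of its underside, z up. To be left alone.
- mug: White ceramic tumbler, 68 mm wide, 60 mm tall, loose; origin at the centre of its underside, z up. To be left alone.
- grinder: Stainless hand grinder, 48 mm wide, 200 mm tall with its crank (reaching 90 mm to the side, along its x), loose; origin at the centre of its underside. To be left alone.
- jar: Glass jar with bamboo lid, 94 mm wide, 140 mm tall, loose; origin at the centre of its underside. To be left alone.
- scraper: Small red silicone scraper lying flat, 115 mm long (x), 45 mm wide, 10 mm thick, loose; origin on its underside near the middle. To be left alone.
- brush: Small brush lying flat, loose; origin on its underside. To be left alone.
There are look-alikes about, which are no part of the job. Of the things like the cartridge, leave any that is green; of the rest the larger one is meant.

How it is judged:
By the outcome, as a careful person would: the job done as asked, in the order asked, and still so for the second after the job is handed in, with the robot touching nothing.
It also fails if it takes over 61 s, if anything falls off the work surface, if the arm or the gripper's body presses on something with over 40 N, if the wrist force passes 120 N, or if a joint passes its speed limit or range.

## Working session

There is one attempt and no reset: what is moved stays moved. The work goes in short steps, Python scripts to look and compute and a shell command to move; the robot and the scene stay as the last step left them, time stands still between calls to the robot, and variables do not carry over. Pictures are saved under pics/ and viewed, at most 10 in all, crops included, and the job is handed in when it is done.

```bash
ls; mkdir -p pics; python3 - <<'E'
from rig import bot,viewer,models
import cv2,numpy as np
for c in("scene","top"):
    im,d=viewer.capture(c); cv2.imwrite(f"pics/{c}0.png",im); np.save(f"pics/{c}0.npy",d)
    i=viewer.camera_info(c); print(c,{k:np.round(np.array(v),4).tolist() for k,v in i.items()})
    for t in("cartridge","socket","bin_push","dosing_cup","mug","grinder","jar","scraper","brush","cabinet"):
        r=models.tip_of(c,t); print(t,[(round(float(x["p"]),2),np.round(x["xyz"],3).tolist()) for x in r[:4]])
s=bot.read_state(); print(s)
E
```

```text
pics
scene {'fx': 490.0714, 'fy': 490.0714, 'cx': 322.5584, 'cy': 246.2249, 'dist_coeffs': [0.016, 0.0, 0.0, 0.0, 0.0], 'world_to_cam': [[-0.998, 0.0629, -0.0035, 0.5505], [0.0398, 0.5859, -0.8094, 0.1231], [-0.0488, -0.8079, -0.5872, 1.2263], [0.0, 0.0, 0.0, 1.0]]}
cartridge [(0.8, [0.49, 0.237, 0.002]), (0.7, [0.403, 0.267, -0.003]), (0.64, [0.437, 0.149, 0.003])]
socket [(0.78, [0.558, -0.18, 0.146]), (0.51, [0.506, -0.192, 0.146])]
bin_push [(0.91, [0.505, -0.192, 0.145])]
dosing_cup [(0.89, [0.628, 0.278, 0.001])]
mug [(0.98, [0.491, 0.412, 0.001])]
grinder [(0.81, [0.381, -0.467, -0.006])]
jar [(0.73, [0.67, -0.153, -0.002]), (0.7, [0.395, -0.046, 0.002])]
scraper [(0.92, [0.394, -0.047, -0.001])]
brush [(0.82, [0.416, -0.316, 0.0])]
cabinet [(0.69, [0.67, -0.15, 0.001])]
top {'fx': 623.3507, 'fy': 623.3507, 'cx': 317.3839, 'cy': 239.1633, 'dist_coeffs': [-0.1449, 0.0, 0.0, 0.0, 0.0], 'world_to_cam': [[-0.0014, -0.9999, 0.017, -0.0523], [-0.9987, 0.0006, -0.0512, 0.5418], [0.0512, -0.0171, -0.9985, 1.6635], [0.0, 0.0, 0.0, 1.0]]}
cartridge [(0.78, [0.435, 0.148, 0.001]), (0.66,
[... 544 characters left out ...]
5515994e-04,
        6.76894065e+01, -1.02255276e+01]), 'qvel': array([-0.02866075, -0.04663578, -0.10208842, -0.03737166, -0.05550606,
        0.03437181]), 'tau': array([-9.97938805e-04, -4.40030873e+01, -1.76986814e+01,  6.34054164e-02,
        5.04532317e-02, -1.22231049e-05]), 'position': array([ 0.26499253, -0.56602975,  0.23354548]), 'tcp_rot': array([[ 9.05694340e-01,  4.23931317e-01, -1.18292083e-05],
       [ 4.23931317e-01, -9.05694340e-01,  1.63618212e-07],
       [-1.06442841e-05, -5.16295995e-06, -1.00000000e+00]]), 'force': array([-0.41259906,  0.75935073,  0.13673   ]), 'moment': array([-0.04276834,  0.01219135,  0.00155331]), 'grasp_force': 0.0, 'opening': 0.999265804029502}
```

View pics/scene0.png

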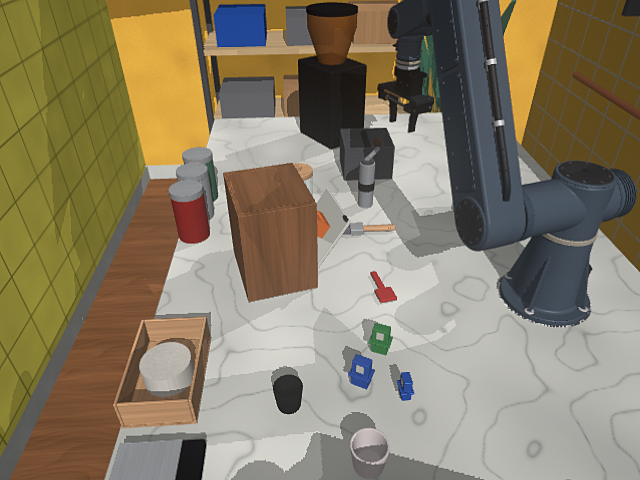

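View pics/top0.png

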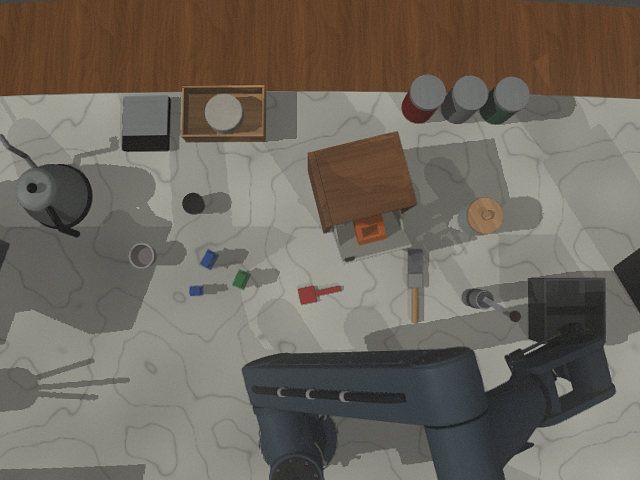

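Three things look like the cartridge. In the scene picture they are at (361,372) larger blue, (405,385) smaller blue and (380,338) green; in the top picture at (208,259), (196,291) and (241,279). I choose the larger blue one, near (0.488, 0.238). The cabinet is at scene (270,230), with the bin open towards the robot at about (325,225).

```bash
cat > h.py <<'E'
import numpy as np,cv2
from rig import bot,viewer,models
def pts(c,d,mask=None):
    i=viewer.camera_info(c);K=np.array([[i["fx"],0,i["cx"]],[0,i["fy"],i["cy"]],[0,0,1]])
    m=d>0
    if mask is not None: m&=mask
    v,u=np.nonzero(m)
    n=cv2.undistortPoints(np.stack([u,v],1).astype(np.float64)[:,None],K,np.array(i["dist_coeffs"]))[:,0]
    z=d[v,u]; P=np.c_[n*z[:,None],z]
    T=np.array(i["world_to_cam"]); return (P-T[:3,3])@T[:3,:3], np.stack([u,v],1)
E
python3 - <<'E'
from h import *
for c in("scene","top"):
    im=cv2.imread(f"pics/{c}0.png");d=np.load(f"pics/{c}0.npy");P,uv=pts(c,d)
    for n,(x,y) in dict(big=(.488,.238),small=(.403,.27),green=(.436,.149)).items():
        m=(np.hypot(P[:,0]-x,P[:,1]-y)<.045)&(P[:,2]>.008)&(P[:,2]<.12)
        Q=P[m];zt=np.percentile(Q[:,2],97)
        t=Q[Q[:,2]>zt-.008]; r=cv2.minAreaRect(t[:,:2].astype(np.float32)*1000)
        al=cv2.minAreaRect(Q[:,:2].astype(np.float32)*1000)
        print(c,n,len(Q),"ztop",round(zt,4),"top",np.round(t.mean(0),4),np.round(r[0]+r[1]+(r[2],),1),"all",np.round(al[0]+al[1]+(al[2],),1))
    m=(P[:,2]>.235)&(P[:,2]<.265)&(np.abs(P[:,0]-.68)<.2)&(np.abs(P[:,1]+.15)<.2)
    r=cv2.minAreaRect(P[m][:,:2].astype(np.float32)*1000);print("cab",m.sum(),P[m][:,2].mean(),np.round(r[0]+r[1]+(r[2],),1),np.round(cv2.boxPoints(r)).tolist())
    lo={'scene':(330,320,110,90),'top':(170,230,100,80)}[c];x,y,w,h=lo
    a=cv2.resize(im[y:y+h,x:x+w],(440,360),interpolation=3)
    x,y,w,h={'scene':(290,170,80,80),'top':(320,195,110,80)}[c];b=cv2.resize(im[y:y+h,x:x+w],(360,360),interpolation=3)
    cv2.imwrite(f"pics/crop_{c}.png",np.hstack([a,b]))
E
```

```text
scene big 590 ztop 0.071 top [0.4889 0.2393 0.0687] [488.2 237.9  24.6  35.2  61.8] all [489.  237.6  34.9  46.4  62.4]
scene small 327 ztop 0.0559 top [0.4062 0.2743 0.0536] [405.9 272.5  17.9  28.7   4.4] all [405.7 273.9  26.1  36.6   3.6]
scene green 524 ztop 0.0707 top [0.4362 0.1536 0.0685] [436.  151.6  24.2  36.   65. ] all [436.2 152.1  36.   45.9  66.8]
cab 3879 0.24832130470062425 [ 673.7 -151.3  180.8  228.7   14.2] [[558.0, -63.0], [614.0, -284.0], [789.0, -240.0], [733.0, -18.0]]
top big 229 ztop 0.0745 top [0.4872 0.2364 0.0708] [486.9 236.8  21.4  35.   61.1] all [477.5 237.2  74.9  68.1  78.7]
top small 148 ztop 0.0594 top [0.4055 0.2696 0.0555] [406.2 270.7  15.8  29.5   0.5] all [400.8 274.8  53.6  64.3  54.2]
top green 236 ztop 0.075 top [0.4334 0.1507 0.0707] [433.6 150.7  21.5  35.4  65.6] all [437.1 155.2  73.3  58.   27.4]
cab 7185 0.24927915833773467 [ 671.9 -153.6  182.8  221.5   14.3] [[556.0, -69.0], [611.0, -283.0], [788.0, -238.0], [733.0, -24.0]]
```

```bash
python3 -c "
import cv2,numpy as np
cv2.imwrite('pics/crops.png',cv2.resize(np.vstack([cv2.imread('pics/crop_scene.png'),cv2.imread('pics/crop_top.png')]),(666,600)))"
```

```text
(no output)
```

View pics/crops.png

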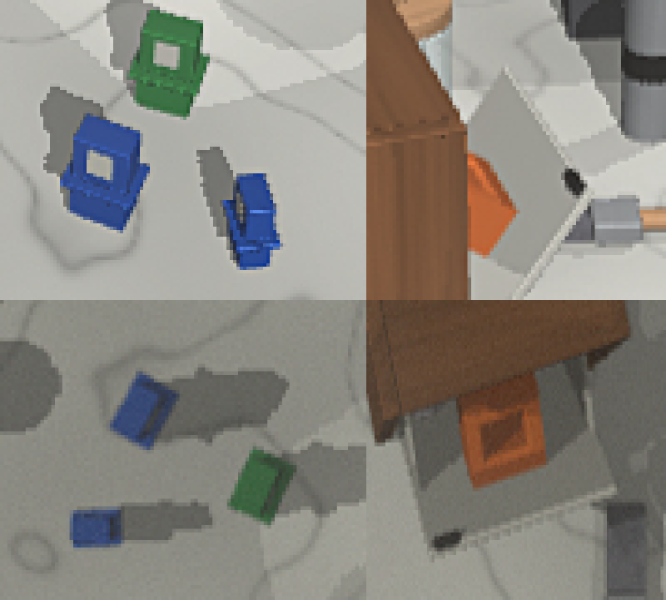

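The crop confirms the larger blue cartridge, with its white patch, standing upright: 22×35 mm on top, 70 mm tall. The small blue one is 56 mm tall and the other large one is green. Next I fit the bin's tilt and work out the grasp move.

```bash
cat >> h.py <<'E'
from scipy.spatial.transform import Rotation as Ro
YAW=np.deg2rad(14.3)
def down(a): # tool x horizontal angle a (deg), z down
    a=np.deg2rad(a);x=np.array([np.cos(a),np.sin(a),0]);z=np.array([0,0,-1.]);return np.stack([x,np.cross(z,x),z],1)
def sockR(th):
    xc=np.array([np.cos(YAW),np.sin(YAW),0]);zz=np.array([0,0,1.])
    x=np.cos(th)*xc+np.sin(th)*zz;z=-np.sin(th)*xc+np.cos(th)*zz
    return np.stack([x,np.cross(z,x),z],1)
def toolR(th): S=sockR(th);return np.stack([S[:,0],-S[:,1],-S[:,2]],1)
def rel(p,R,frm=None):
    s=bot.read_state(); p0,R0=(s["position"],s["tcp_rot"]) if frm is None else frm
    print("shift mm",np.round(R0.T@(np.array(p)-p0)*1000,1),"rot",np.round(Ro.from_matrix(R0.T@R).as_rotvec(degrees=True),2))
E
python3 - <<'E'
from h import *
R=sockR(0)
C=np.array([.672,-.153,0])
for c in("scene","top"):
    im=cv2.imread(f"pics/{c}0.png");d=np.load(f"pics/{c}0.npy");P,uv=pts(c,d)
    col=im[uv[:,1],uv[:,0]].astype(int);L=(P-C)@R
    hs=cv2.cvtColor(im,cv2.COLOR_BGR2HSV)[uv[:,1],uv[:,0]]
    near=(L[:,0]>-.23)&(L[:,0]<-.085)&(abs(L[:,1])<.1)&(L[:,2]>.05)&(L[:,2]<.2)
    org=near&(hs[:,0]<14)&(hs[:,1]>190)&(col[:,2]>90)
    Q=L[org]; print(c,"orange",len(Q),Q.min(0).round(3),Q.max(0).round(3))
    for name,m in(("orange",org),("panel",near&(hs[:,1]<60))):
        Q=L[m][:,[0,2]]; Q3=L[m]
        rng=np.random.default_rng(0);best=None
        for _ in range(400):
            a,b=Q[rng.choice(len(Q),2,False)];t=b-a;n=np.array([-t[1],t[0]])/(np.linalg.norm(t)+1e-9)
            k=abs((Q-a)@n)<.003
            if best is None or k.sum()>best.sum():best=k
        q=Q[best];m_=q.mean(0);_,_,V=np.linalg.svd(q-m_);t=V[0]*np.sign(V[0,1]);ang=np.arctan2(-t[0],t[1])
        print(name,best.sum(),"of",len(Q),"mean",m_.round(4),"dir tilt-from-up rad",round(ang,3),"y",Q3[best][:,1].min().round(3),Q3[best][:,1].max().round(3),"offset from hinge along normal",np.round((m_-[-.05,.045])@np.array([np.cos(ang),np.sin(ang)]),4))
print("net socket local",(np.array([[.558,-.18,.146],[.557,-.184,.147]])-C)@R,"push",(np.array([[.505,-.192,.145],[.509,-.194,.146]])-C)@R)
rel([.4878,.2373,.15],down(61.6)); rel([.42,-.2,.26],down(20))
E
```

```text
scene orange 9 [-0.144 -0.03   0.102] [-0.124  0.038  0.14 ]
orange 8 of 9 mean [-0.1406  0.1323] dir tilt-from-up rad -0.923 y -0.03 0.038 offset from hinge along normal -0.1242
panel 938 of 1251 mean [-0.1541  0.1406] dir tilt-from-up rad 0.604 y -0.087 0.092 offset from hinge along normal -0.0313Traceback (most recent call last):
  File "<stdin>", line 10, in <module>
    return umr_minimum(a, axis, None, out, keepdims, initial, where)
ValueError: zero-size array to reduction operation minimum which has no identity
```

```bash
cat > bin.py <<'E'
from h import *
import sys
C=np.array([.672,-.153,0])
def fit(q):
    rng=np.random.default_rng(0);best=None
    for _ in range(400):
        a,b=q[rng.choice(len(q),2,False)];t=b-a;n=np.array([-t[1],t[0]])/(np.linalg.norm(t)+1e-9)
        k=abs((q-a)@n)<.0025
        if best is None or k.sum()>best.sum():best=k
    m=q[best].mean(0);_,_,V=np.linalg.svd(q[best]-m);return best,m,V[0]
def run(c,im,d):
    R=sockR(0);P,uv=pts(c,d);L=(P-C)@R
    hs=cv2.cvtColor(im,cv2.COLOR_BGR2HSV)[uv[:,1],uv[:,0]].astype(int)
    near=(L[:,0]>-.23)&(L[:,0]<-.08)&(abs(L[:,1])<.1)&(L[:,2]>.05)&(L[:,2]<.2)
    org=near&((hs[:,0]<=12)|(hs[:,0]>175))&(hs[:,1]>180)&(hs[:,2]>110)
    for n,m in(("orange",org),("panel",near&(hs[:,1]<70))):
        if m.sum()<20: print(c,n,m.sum());continue
        b,mm,t=fit(L[m][:,[0,2]]);y=L[m][b][:,1]
        ang=np.arctan2(-t[0],t[1])%np.pi; ang=ang if n=="panel" else (ang-np.pi/2)%np.pi
        z=np.array([-np.sin(ang),np.cos(ang)]);x=np.array([np.cos(ang),np.sin(ang)]);v=L[m][b][:,[0,2]]-[-.05,.045]
        print(c,n,b.sum(),m.sum(),"th",round(ang,3),"x'",np.round(np.percentile(v@x,[1,50,99]),4),"z'",np.round(np.percentile(v@z,[1,50,99]),4),"y",np.round(np.percentile(y,[1,50,99]),4))
if __name__=="__main__":
    for c in("scene","top"): run(c,cv2.imread(f"pics/{c}0.png"),np.load(f"pics/{c}0.npy"))
E
python3 bin.py; python3 - <<'E'
from h import *
for t in("socket","bin_push"):
    pass
C=np.array([.672,-.153,0]);R=sockR(0)
print("net socket local",(np.array([[.558,-.18,.146],[.557,-.184,.147]])-C)@R,"push",(np.array([[.505,-.192,.145],[.509,-.194,.146]])-C)@R)
rel([.4878,.2373,.15],down(61.6)); rel([.42,-.2,.26],down(20))
E
```

```text
scene orange 33 53 th 0.617 x' [-0.0287 -0.0188  0.0124] z' [0.1208 0.1231 0.1249] y [-0.0292 -0.0112  0.0391]
scene panel 890 1254 th 0.602 x' [-0.0338 -0.0313 -0.0291] z' [0.0454 0.1418 0.1752] y [-0.0841  0.0294  0.09  ]
top orange 16
top panel 1288 1888 th 0.607 x' [-0.0351 -0.0327 -0.0302] z' [0.0307 0.131  0.1799] y [-0.0843  0.0082  0.0874]
net socket local [[-0.11713677  0.00199446  0.146     ]
 [-0.11909378 -0.0016346   0.147     ]] push [[-0.17145859  0.00345722  0.145     ]
 [-0.16807652  0.00053119  0.146     ]]
shift mm [ 542.4 -633.1   83.5] rot [ -0.     0.   -36.52]
shift mm [ 295.6 -265.8  -26.5] rot [-0.    0.    5.08]
```

```bash
python3 -m jog '[[0.65,0.296,-0.266,-0.026,0,0,5],[0.65,0.296,-0.266,-0.026,0,0,5],[0.65,0.296,-0.266,-0.026,0,0,5],[0.65,0.296,-0.266,-0.026,0,0,5],[0.65,0.296,-0.266,-0.026,0,0,5],[0.65,0.296,-0.266,-0.026,0,0,5],[0.65,0.296,-0.266,-0.026,0,0,5],[0.65,0.542,-0.633,0.0835,0,0,-36.5],[0.65,0.542,-0.633,0.0835,0,0,-36.5],[0.65,0.542,-0.633,0.0835,0,0,-36.5],[0.65,0.542,-0.633,0.0835,0,0,-36.5],[0.65,0.542,-0.633,0.0835,0,0,-36.5],[0.65,0.542,-0.633,0.0835,0,0,-36.5],[0.65,0.542,-0.633,0.0835,0,0,-36.5],[0.65,0.542,-0.633,0.0835,0,0,-36.5],[0.65,0.542,-0.633,0.0835,0,0,-36.5],[0.65,0.542,-0.633,0.0835,0,0,-36.5]]'
python3 - <<'E'
from h import *
rel([.4878,.2373,.05],down(61.6))
im,d=viewer.capture("scene"); im2,d2=viewer.capture("top");a=im[210:480,230:530];b=im2[170:310,120:300]
cv2.imwrite("pics/g1.png",np.hstack([cv2.resize(a,(400,360)),cv2.resize(b,(400,360))]))
E
```

```text
time_s: 3.22
position: [0.4874, 0.2356, 0.1504]
tcp_rot: [[0.477, 0.879, -0.0], [0.879, -0.477, -0.001], [-0.001, 0.0, -1.0]]
force: [0.5, -0.9, 1.1]
opening: 0.653
grasp_force: 0.0
shift mm [  1.7  -0.5 100.4] rot [ 0.01  0.03 -0.09]
```

View pics/g1.png

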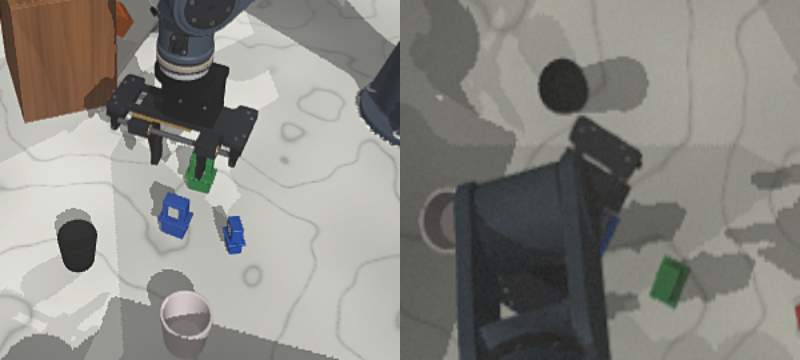

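The gripper at (200,110) in the left crop is over the blue cartridge, with its fingers astride the wide way and the neighbours clear. Descending.

```bash
python3 -m jog '[[0.65,0.0005,0,0.04,0,0,0],[0.65,0.0005,0,0.06,0,0,0],[0.65,0.0005,0,0.08,0,0,0],[0.65,0.0005,0,0.1,0,0,0],[0.65,0.0005,0,0.1,0,0,0],[0.65,0.0005,0,0.1,0,0,0]]'
python3 - <<'E'
from h import *
rel([.4878,.2373,.05],down(61.6))
E
```

```text
time_s: 4.08
position: [0.4884, 0.2369, 0.0509]
tcp_rot: [[0.477, 0.879, 0.001], [0.879, -0.477, 0.0], [0.001, 0.001, -1.0]]
force: [0.2, -0.1, -0.1]
opening: 0.651
grasp_force: 0.0
shift mm [ 0.1 -0.8  0.9] rot [ 0.05 -0.04 -0.09]
```

```bash
python3 -m jog '[[0.3,0,0,0.0005,0,0,0],[0.3,0,0,0.0005,0,0,0],[0.3,0,0,0.0005,0,0,0],[0.3,0,0,0.0005,0,0,0],[0.3,0,0,0.0005,0,0,0],[0.3,0,0,0.0005,0,0,0]]'
```

```text
time_s: 4.82
position: [0.4879, 0.2376, 0.0499]
tcp_rot: [[0.476, 0.88, 0.001], [0.88, -0.476, 0.0], [0.0, 0.0, -1.0]]
force: [-0.9, 0.6, 5.3]
opening: 0.411
grasp_force: 29.9
```

```bash
cat >> h.py <<'E'
C=np.array([.672,-.153,0])
def sock(th,y=.0015): return C+sockR(0)@np.array([-.05-.125*np.sin(th),y,.045+.125*np.cos(th)])
def ins(th,h,foot=.050,**k): # TCP for foot h above the mouth
    S=sockR(th);return sock(th,**k)+S[:,2]*(foot+h),toolR(th)
E
python3 - <<'E'
from h import *
s=bot.read_state()
p,R=ins(.605,.1);print(sock(.605),p)
rel(p,R); rel([.46,.02,.27],R)
E
```

```text
[ 0.55428629 -0.18145689  0.14781276] [ 0.47161538 -0.20252944  0.27118808]
shift mm [-394.8  195.2 -221.3] rot [-14.28  32.62  45.81]
shift mm [-204.6   79.1 -220.1] rot [-14.28  32.62  45.81]
```

```bash
python3 -m jog '[[0.3,0,0,-0.04,0,0,0],[0.3,0,0,-0.09,0,0,0],[0.3,0,0,-0.14,0,0,0],[0.3,-0.04,0.02,-0.16,-2,5,7],[0.3,-0.08,0.04,-0.18,-4,10,14],[0.3,-0.12,0.055,-0.2,-6,15,21],[0.3,-0.16,0.07,-0.22,-8.5,19.5,27.5],[0.3,-0.2,0.08,-0.22,-11,24.5,34.5],[0.3,-0.24,0.1,-0.22,-13,30,42],[0.3,-0.28,0.125,-0.22,-14.28,32.62,45.81],[0.3,-0.33,0.155,-0.221,-14.28,32.62,45.81],[0.3,-0.37,0.18,-0.221,-14.28,32.62,45.81],[0.3,-0.39,0.193,-0.2213,-14.28,32.62,45.81],[0.3,-0.3948,0.1952,-0.2213,-14.28,32.62,45.81],[0.3,-0.3948,0.1952,-0.2213,-14.28,32.62,45.81],[0.3,-0.3948,0.1952,-0.2213,-14.28,32.62,45.81]]'
cat > cart.py <<'E'
from h import *
s=bot.read_state();p0,R0=s["position"],s["tcp_rot"]
for c in("scene","top"):
    im,d=viewer.capture(c);cv2.imwrite(f"pics/c_{c}.png",im)
    P,uv=pts(c,d);L=(P-p0)@R0
    hs=cv2.cvtColor(im,cv2.COLOR_BGR2HSV)[uv[:,1],uv[:,0]].astype(int)
    m=(abs(L[:,0])<.04)&(abs(L[:,1])<.05)&(L[:,2]>-.03)&(L[:,2]<.08)&(hs[:,0]>105)&(hs[:,0]<130)&(hs[:,1]>150)
    print(c,m.sum(),*(np.round(np.percentile(L[m][:,k],[1,10,50,90,99])*1000,1) for k in range(3)) if m.sum() else "")
    q=L[m&(L[:,2]>.018)]
    if len(q)>20: print("plug",len(q),np.round(q.min(0)*1000,1),np.round(q.max(0)*1000,1))
E
python3 cart.py; python3 - <<'E'
from h import *
p,R=ins(.605,.1);rel(p,R)
im=cv2.imread("pics/c_scene.png");im2=cv2.imread("pics/c_top.png")
cv2.imwrite("pics/c1.png",np.hstack([cv2.resize(im[110:270,230:410],(450,400)),cv2.resize(im2[170:290,280:430],(350,400))]))
E
```

```text
time_s: 6.82
position: [0.4711, -0.2002, 0.2706]
tcp_rot: [[0.797, 0.249, 0.55], [0.204, -0.968, 0.143], [0.568, -0.002, -0.823]]
force: [-0.8, 0.5, -1.3]
opening: 0.409
grasp_force: 29.9
scene 249 [-11.4  -4.5  10.4  13.7  18.4] [-25.5 -20.5 -12.4  12.3  17.6] [-18.1  -8.2  27.6  44.2  48.9]
plug 161 [-11.5 -25.8  18.1] [19.7 19.9 50.3]
top 6 [ 7.5  7.5 11.4 15.8 16.8] [-11.   -5.8   9.9  15.9  18.5] [-18.1 -16.3  -1.   16.7  17.2]
shift mm [ 0.1  1.7 -0.4] rot [-0.1   0.04  0.06]
```

View pics/c1.png

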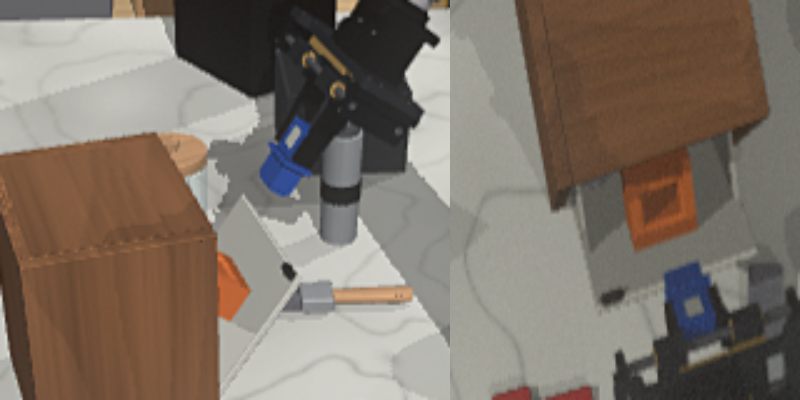

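The cartridge at (285,170) in the left crop is held in line and leans over the bin; on the right its white patch faces up at (695,305) and the orange mouth is clear at (660,205). I can measure each camera's bias against the held cartridge.

```bash
python3 - <<'E'
from h import *
import bin as B
s=bot.read_state();p0,R0=s["position"],s["tcp_rot"]
for c in("scene","top"):
    im,d=viewer.capture(c);P,uv=pts(c,d);L=(P-p0)@R0
    hs=cv2.cvtColor(im,cv2.COLOR_BGR2HSV)[uv[:,1],uv[:,0]].astype(int)
    m=(abs(L[:,0])<.04)&(abs(L[:,1])<.05)&(L[:,2]>-.03)&(L[:,2]<.08)&(hs[:,0]>105)&(hs[:,0]<130)&(hs[:,1]>90)
    for lo,hi in((-22,8),(11,20),(21,44)):
        q=L[m&(L[:,2]*1000>lo)&(L[:,2]*1000<hi)]*1000
        if len(q)>5: print(c,lo,hi,len(q),"x",np.percentile(q[:,0],[2,50,98]).round(1),"y",np.percentile(q[:,1],[2,50,98]).round(1))
    print("zmax",np.percentile(L[m][:,2],[1,99]).round(4))
    B.run(c,im,d)
    r=models.tip_of(c,"socket");print([(x["p"],((np.array(x["xyz"])-C)@sockR(0)).round(4)) for x in r[:2]])
print(s["position"])
p,R=ins(.605,.1);rel(p,R)
E
```

```text
scene -22 8 64 x [-5.  11.1 14.1] y [-18.3   4.7  19.7]
scene 11 20 68 x [-14.5  10.7  17.9] y [-25.2 -13.7  21.3]
scene 21 44 137 x [-11.    9.8  13.9] y [-20.8 -15.8  17.5]
zmax [-0.0184  0.0504]
scene orange 36 63 th 0.562 x' [-0.0344 -0.0229  0.0049] z' [0.1191 0.1219 0.124 ] y [-0.0301 -0.0053  0.0386]
scene panel 889 1252 th 0.611 x' [-0.0324 -0.0301 -0.0277] z' [0.0456 0.1421 0.1757] y [-0.0833  0.0294  0.0902]
[(0.85, array([-0.1162,  0.0016,  0.1482]))]
top -22 8 116 x [-4.3  7.4 11.9] y [-14.7   2.4  17.7]
top 11 20 72 x [ 6.3 11.7 17.5] y [-20.9   1.3  21.8]
top 21 44 68 x [ 5.5 10.1 12.7] y [-16.7   1.3  16.8]
zmax [-0.0239  0.0475]
top orange 42 58 th 0.643 x' [-0.0233  0.0003  0.0271] z' [0.122  0.1246 0.1268] y [-0.0319 -0.0245  0.0331]
top panel 1216 1800 th 0.608 x' [-0.0353 -0.0326 -0.0304] z' [0.0302 0.1286 0.1801] y [-0.0853  0.0046  0.0873]
[(0.91, array([-0.1229,  0.0008,  0.1443])), (0.57, array([-0.1785,  0.0043,  0.2294]))]
[ 0.47137486 -0.20084024  0.27082045]
shift mm [ 0.   0.5 -0.3] rot [-0.02  0.03  0.04]
```

```bash
python3 -m jog '[[0.3,-0.0005,0,0.03,0,0,0],[0.3,-0.0005,0,0.06,0,0,0],[0.3,-0.0005,0,0.085,0,0,0],[0.3,-0.0005,0,0.092,0,0,0],[0.3,-0.0005,0,0.096,0,0,0],[0.3,-0.0005,0,0.1,0,0,0],[0.3,-0.0005,0,0.105,0,0,0],[0.3,-0.0005,0,0.11,0,0,0],[0.3,-0.0005,0,0.11,0,0,0]]'
python3 - <<'E'
from h import *
s=bot.read_state();print((sockR(.605).T@s["force"]).round(1),s["moment"].round(2))
p,R=ins(.605,-.03);rel(p,R)
E
```

```text
time_s: 8.25
position: [0.5322, -0.1874, 0.1801]
tcp_rot: [[0.797, 0.247, 0.551], [0.203, -0.969, 0.14], [0.569, 0.0, -0.822]]
force: [1.3, 0.4, -0.5]
opening: 0.412
grasp_force: 29.9
[ 0.8  0.1 -1.2] [-0.08  0.18 -0.06]
shift mm [ 0.5 -0.3 19.6] rot [ 0.01 -0.   -0.02]
```

```bash
python3 -m jog '[[0.3,0,0,0.005,0,0,0],[0.3,0,0,0.01,0,0,0],[0.3,0,0,0.014,0,0,0],[0.3,0,0,0.017,0,0,0],[0.3,0,0,0.019,0,0,0],[0.3,0,0,0.0205,0,0,0],[0.3,0,0,0.0205,0,0,0]]'
python3 - <<'E'
from h import *
s=bot.read_state();print((sockR(.605).T@s["force"]).round(1),s["moment"].round(2))
p,R=ins(.605,-.03);rel(p,R)
E
```

```text
time_s: 9.12
position: [0.5427, -0.1844, 0.1638]
tcp_rot: [[0.797, 0.247, 0.551], [0.203, -0.969, 0.14], [0.569, 0.001, -0.823]]
force: [-3.5, 0.2, 6.8]
opening: 0.407
grasp_force: 30.0
[1.2 1.  7.5] [ 0.    0.15 -0.01]
shift mm [ 0.8  0.  -0.1] rot [0.03 0.01 0.01]
```

```bash
python3 -m jog '[[0.3,0,0,0.001,0,0,0],[0.3,0,0,0.002,0,0,0],[0.3,0,0,0.002,0,0,0]]'
python3 - <<'E'
from h import *
s=bot.read_state();print((sockR(.605).T@s["force"]).round(1),s["moment"].round(2))
p,R=ins(.605,-.03);rel(p,R)
E
```

```text
time_s: 9.5
position: [0.5428, -0.1842, 0.1636]
tcp_rot: [[0.797, 0.246, 0.552], [0.204, -0.969, 0.139], [0.569, 0.002, -0.822]]
force: [-15.9, -1.3, 22.7]
opening: 0.413
grasp_force: 30.0
[-0.   2.7 27.6] [0.14 0.48 0.2 ]
shift mm [ 0.8  0.1 -0.3] rot [ 0.11 -0.03  0.03]
```

Axial force rose to 28 N with no movement at the calculated depth, so the cartridge is seated. Next: ease off, release, retract and look.

```bash
python3 -m jog '[[0.3,0,0,-0.0015,0,0,0],[0.65,0,0,-0.0015,0,0,0],[0.65,0,0,-0.0015,0,0,0],[0.65,0,0,-0.0015,0,0,0],[0.65,0,0,-0.01,0,0,0],[0.65,0,0,-0.03,0,0,0],[0.65,0,0,-0.07,0,0,0],[0.65,0,0,-0.12,0,0,0],[0.3,-0.09,0,-0.13,0,0,0],[0,-0.12,0,-0.13,0,0,0],[0,-0.12,0,-0.13,0,0,0],[0,-0.12,0,-0.13,0,0,0]]'
python3 - <<'E'
from h import *
import bin as B
ims=[]
for c,(x,y,w,h) in(("scene",(230,140,180,135)),("top",(300,140,140,105))):
    im,d=viewer.capture(c);ims.append(cv2.resize(im[y:y+h,x:x+w],(400,300)))
    B.run(c,im,d)
    P,uv=pts(c,d);hs=cv2.cvtColor(im,cv2.COLOR_BGR2HSV)[uv[:,1],uv[:,0]].astype(int)
    for th in(.607,):
        L=(P-sock(th))@sockR(th)*1000
        m=(abs(L[:,0])<30)&(abs(L[:,1])<35)&(L[:,2]>-10)&(L[:,2]<90)&(hs[:,0]>105)&(hs[:,0]<130)&(hs[:,1]>90)
        print(c,m.sum(),*(np.percentile(L[m][:,k],[2,50,98]).round(1) for k in range(3)))
cv2.imwrite("pics/s1.png",np.hstack(ims))
def push(th,gap,phi=.8,zp=.15):
    S=sockR(th);pc=C+sockR(0)@np.array([-.05,.0015,.045])+S@np.array([-.04-gap,0,zp])
    R=toolR(phi);return pc-.011*R[:,2]-.0095*R[:,0],R
p,R=push(.607,.03);rel(p,R);frm=(p,R);print(p)
for th in(.607,.5,.4,.3,.2,.1,.05,0):
    q,_=push(th,0);print(th,end=" ");rel(q,R,frm)
E
```

```text
time_s: 11.0
position: [0.377, -0.2272, 0.2007]
tcp_rot: [[0.797, 0.246, 0.551], [0.202, -0.969, 0.14], [0.569, 0.0, -0.823]]
force: [0.8, 0.2, 0.9]
opening: 0.278
grasp_force: 0.0
scene orange 23 46 th 0.604 x' [-0.0297 -0.0075  0.0102] z' [0.1201 0.1229 0.1242] y [0.0139 0.0276 0.0362]
scene panel 740 1125 th 0.607 x' [-0.0334 -0.0313 -0.0287] z' [0.0431 0.1458 0.1753] y [-0.0827  0.0421  0.0905]
scene 180 [-12.1   3.5  11.7] [-12.8  15.8  24.4] [ 1.1 24.6 38.9]
top orange 13
top panel 1232 1891 th 0.611 x' [-0.0352 -0.0328 -0.0304] z' [0.0309 0.1313 0.1808] y [-0.0857  0.008   0.0871]
top 242 [-11.6   6.2  15.3] [-18.8   2.3  20.7] [-0.6 29.  43.7]
shift mm [ 3.800e+01 -1.000e-01  1.135e+02] rot [ 0.   11.18  0.13]
[ 0.47049485 -0.20281506  0.12912491]
0.607 shift mm [29.4  0.   5.8] rot [0. 0. 0.]
0.5 shift mm [46.  -0.   5.5] rot [0. 0. 0.]
0.4 shift mm [61.5 -0.   6.9] rot [0. 0. 0.]
0.3 shift mm [76.7  0.   9.8] rot [0. 0. 0.]
0.2 shift mm [91.6  0.  14.3] rot [0. 0. 0.]
0.1 shift mm [106.   -0.   20.1] rot [0. 0. 0.]
0.05 shift mm [112.9   0.   23.6] rot [0. 0. 0.]
0 shift mm [119.7   0.   27.4] rot [0. 0. 0.]
```

View pics/s1.png

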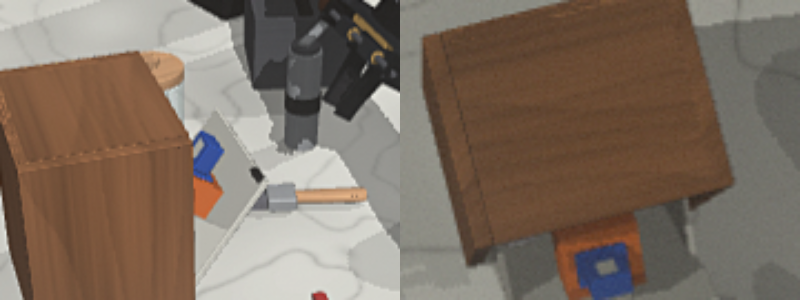

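The cartridge is seated: its top is about 40 mm above the mouth in both cameras, the flange is on the orange block (left crop (205,170), right crop (605,270)), and the gripper is clear. Next: move to the front of the panel with the fingers shut, then push along the bin's arc.

```bash
python3 -m jog '[[0,0,0,0.03,0,5,0],[0,0,0,0.06,0,11.2,0],[0,0.005,0,0.1,0,11.2,0],[0,0.02,0,0.1135,0,11.2,0],[0,0.038,0,0.1135,0,11.2,0],[0,0.038,0,0.1135,0,11.2,0],[0,0.038,0,0.1135,0,11.2,0],[0,0.038,0,0.1135,0,11.2,0]]'; python3 - <<'E'
from h import *
rel([0.47049485,-0.20281506,0.12912491],toolR(.8))
E
```

```text
time_s: 12.1
position: [0.4695, -0.2032, 0.1285]
tcp_rot: [[0.675, 0.247, 0.695], [0.172, -0.969, 0.177], [0.717, 0.0, -0.697]]
force: [0.9, 0.1, -0.2]
opening: 0.004
grasp_force: 0.0
shift mm [ 1.2 -0.1  0.3] rot [ 0.02  0.02 -0.01]
```

```bash
python3 -m jog '[[0,0.012,0,0.003,0,0,0],[0,0.022,0,0.0055,0,0,0],[0,0.028,0,0.0056,0,0,0],[0,0.034,0,0.0055,0,0,0],[0,0.04,0,0.0055,0,0,0],[0,0.046,0,0.0055,0,0,0],[0,0.054,0,0.006,0,0,0],[0,0.062,0,0.007,0,0,0],[0,0.07,0,0.0085,0,0,0],[0,0.077,0,0.01,0,0,0],[0,0.084,0,0.012,0,0,0],[0,0.09,0,0.014,0,0,0],[0,0.09,0,0.014,0,0,0]]'
```

```text
time_s: 13.72
position: [0.5408, -0.1845, 0.1838]
tcp_rot: [[0.674, 0.249, 0.696], [0.173, -0.969, 0.178], [0.718, 0.0, -0.696]]
force: [0.4, 0.1, 0.7]
opening: 0.006
grasp_force: 0.0
```

```bash
python3 - <<'E'
from h import *
ims=[]
for c,(x,y,w,h) in(("scene",(230,140,180,135)),("top",(300,140,140,105))):
    im,d=viewer.capture(c);ims.append(cv2.resize(im[y:y+h,x:x+w],(400,300)))
cv2.imwrite("pics/p1.png",np.hstack(ims))
s=bot.read_state();print(s["force"].round(1));rel([0.47049485,-0.20281506,0.12912491],toolR(.8))
E
```

```text
[ 0.6 -0.5  0.6]
shift mm [-89.2   0.7 -14.1] rot [-0.1  -0.04  0.01]
```

View pics/p1.png

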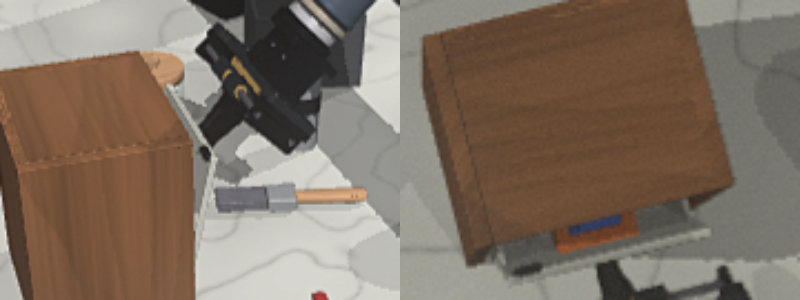

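The bin has followed to a tilt of about 0.2: the panel is nearly upright at left crop (205,190) and the fingertips are on it. I now push on over the catch.

```bash
python3 -m jog '[[0,0.008,0,0.003,0,0,0],[0,0.016,0,0.006,0,0,0],[0,0.02,0,0.0083,0,0,0],[0,0.0235,0,0.01,0,0,0],[0,0.0265,0,0.0115,0,0,0],[0,0.029,0,0.013,0,0,0],[0,0.03,0,0.0134,0,0,0],[0,0.03,0,0.0134,0,0,0]]'
```

```text
time_s: 14.82
position: [0.5696, -0.1773, 0.1953]
tcp_rot: [[0.676, 0.247, 0.695], [0.172, -0.969, 0.178], [0.717, -0.0, -0.697]]
force: [-3.0, 0.2, -1.5]
opening: 0.009
grasp_force: 1.5
```

```bash
python3 -m jog '[[0,0.001,0,0.001,0,0,0],[0,0.002,0,0.002,0,0,0],[0,0.003,0,0.003,0,0,0],[0,0.003,0,0.003,0,0,0]]'; python3 -c "
from h import *;rel([0.47049485,-0.20281506,0.12912491],toolR(.8))"
```

```text
time_s: 15.32
position: [0.5707, -0.1768, 0.1949]
tcp_rot: [[0.679, 0.245, 0.692], [0.172, -0.97, 0.174], [0.714, 0.0, -0.7]]
force: [-24.2, -4.8, 10.0]
opening: 0.005
grasp_force: 12.2
shift mm [-119.4    0.7  -27.8] rot [ 0.11  0.3  -0.07]
```

It stops hard at the calculated shut position with 25 N. Back off and check.

```bash
python3 -m jog '[[0,-0.005,0,-0.005,0,0,0],[0,-0.025,0,-0.025,0,0,0],[0,-0.06,0,-0.06,0,0,0],[0,-0.07,0,-0.11,0,0,0],[0,-0.07,0,-0.13,0,0,0],[0,-0.07,0,-0.13,0,0,0]]'
python3 - <<'E'
from h import *
ims=[]
for c,(x,y,w,h) in(("scene",(230,110,220,165)),("top",(170,110,260,195))):
    im,d=viewer.capture(c);ims.append(cv2.resize(im[y:y+h,x:x+w],(400,300)))
    P,uv=pts(c,d);L=(P-C)@sockR(0);hs=cv2.cvtColor(im,cv2.COLOR_BGR2HSV)[uv[:,1],uv[:,0]].astype(int)
    for lo,hi in((.06,.12),(.12,.17),(.17,.22)):
        m=(abs(L[:,1])<.085)&(L[:,0]>-.14)&(L[:,0]<-.07)&(L[:,2]>lo)&(L[:,2]<hi)&(hs[:,1]<70);print(c,lo,m.sum(),np.median(L[m][:,0]).round(4) if m.sum() else "")
    for t in("grinder","brush","scraper","jar"):
        r=models.tip_of(c,t);print(t,[(round(float(x["p"]),2),np.round(x["xyz"],3).tolist()) for x in r[:1]])
cv2.imwrite("pics/f1.png",np.hstack(ims));s=bot.read_state();print(s["time_s"],s["position"].round(3),s["force"].round(1))
E
```

```text
time_s: 16.08
position: [0.4366, -0.2136, 0.2373]
tcp_rot: [[0.674, 0.244, 0.697], [0.172, -0.97, 0.173], [0.719, 0.004, -0.695]]
force: [0.3, 0.1, -0.3]
opening: 0.006
grasp_force: 0.0
scene 0.06 0 
scene 0.12 0 
scene 0.17 0 
grinder [(0.56, [0.378, -0.469, -0.003])]
brush [(0.66, [0.416, -0.315, -0.001])]
scraper [(0.62, [0.393, -0.048, 0.001])]
jar []
top 0.06 84 -0.0905
top 0.12 55 -0.0906
top 0.17 98 -0.0909
grinder [(0.79, [0.385, -0.467, 0.002])]
brush [(0.79, [0.418, -0.317, 0.0])]
scraper [(0.94, [0.396, -0.046, 0.001])]
jar [(0.93, [0.592, -0.479, 0.003])]
16.575 [ 0.436 -0.211  0.236] [0.1 0.1 0.6]
```

View pics/f1.png

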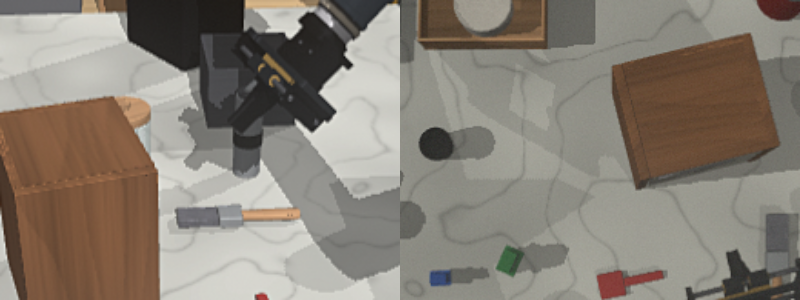

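The bin is shut: its panel is flush and vertical at x -0.0906 over its whole height. The other objects have not moved, and the arm touches nothing.

```bash
python3 -c "
from rig import workorder
print(workorder.hand_in())"
```

```text
the job is handed in; nothing more can be done
None
```

The blue cartridge is fully home in the orange socket, the bin is pushed shut and stayed shut once the arm let go, nothing else I re-checked had moved, and the job is handed in at about 17 s of robot time; no verdict came back.

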